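Clear the tin away and open the drawer

ROBOT

A 7-joint arm with a two-finger parallel gripper is mounted at the origin on a cart in front of the work surface, level with it; the furniture and walls round the work are solid. World frame = base frame: x ahead of the robot, y to its left, z up, the work surface at z = 0. Lengths are in m, angles in rad, forces in N, time in s.
With the tool pointing down it reaches from about 0.35 to 0.9 m from the base axis. Payload 19.9 kg.
Tool frame: the origin (TCP) lies between the finger pads; the fingertips stand 19 mm ahead of it and the grasp point (between the pads) is the TCP; z points along the fingers, y is the direction in which the jaws open and shut (so a half turn about z gives the same grasp; the last joint's range is limited). The gripper opens to 94 mm and grips with 3 to 60 N. Pads are 16 mm wide; open, the fingers measure 119 mm over their backs; the gripper's body (75 mm by 177 mm) begins 78 mm behind the grasp point.
Start: joints at [-1.224, 0.417, -0.01, 1.614, 0.005, 1.111, -0.053], TCP at [0.237, 0.578, 0.224] pointing down, gripper open.
Joint ranges: [-2.81, 2.81], [-0.39, 2.02], [-1.27, 1.25], [0.06, 2.57], [-1.19, 4.33], [0.19, 2], [-2.82, 2.82]. Speed limits (rad/s): [1.89, 1.89, 2.39, 2.39, 3.01, 3.01, 3.01].

INTERFACE

Orientations are given as a 3x3 rotation matrix whose columns are the frame's x, y, z axes.
In Python, from rig import robot gives the robot as it stands. Calls block until the motion is done:
- robot.move_ptp(position, orientation): joint-space move of the TCP to a pose.
- robot.move_linear(position, velocity=0.15, frame=None, threshold=None): straight line of the TCP; frame=None keeps the orientation; velocity is the mean speed in m/s. With threshold (N) it stops when the force on the tool has changed by that much, and returns True; else False.
- robot.goto_joints(angles): joint-space move.
- robot.gripper_to(opening): finger opening in m; the grip force is fixed at half the most; returns when the fingers have stopped.
- robot.pause(seconds).
- robot.ik(position, orientation): joint angles nearest the present ones, or None.
- robot.get_state(): the state.
- robot.grab_frame(name): name is "scene" or "side" or "wrist"; returns the picture (420x560x3 uint8, red, green, blue); there is no depth.
- robot.camera_info(name): a dict with "fx", "fy", "cx", "cy" (pixels), "rvec" (rotation vector, rad) and "tvec" (3), from world to camera coordinates, as OpenCV has them. Camera axes: x right, y down, z forward; pixel columns grow to the right and rows downward; lengths in m; the calibration is good to about 2 mm. A picture is of the moment at which its call begins: read the wrist's pose just before it. camera_info takes no time and is no camera call; for the wrist camera it gives the pose at the moment of the call.
A pose or a line that the arm cannot do raises robot.PlanningError and nothing moves.
- robot.sign_off(): hands the job in, once; it reports no verdict.
The state is a dict: "time": time; "qpos": joint angles; "joint_vel": joint speeds; "effort": joint torques, N m; "ee_pos": TCP position; "tool_rot": TCP orientation; "force": force on the tool from outside, world axes, zero at the start; "moment": the same for the moment, N m; "opening": finger opening in m.
Only numpy, scipy, OpenCV 4.12 (cv2) and the standard library are available. Lean on these libraries where they do the work, as an engineer would, in place of code of your own. Each camera call takes 0.05 s, during which the arm holds its last target. There are 200 camera calls.

TASK

The small drawer unit on the worktop cannot be opened because a round food tin stands in front of it. First lift the tin out of the way and set it down upright, without dropping it, on the free part of the wooden chopping board, with the drawer left shut; then pull the drawer out as far as it goes and let go. Leave the tin on the board and do not disturb or knock over the other things.

Things in the scene. Friction and masses are not known exactly. Their poses are not given: they have to be found in the camera images.
- tin_center (a point): Centre of the loose food tin that is in the way: a closed upright cylinder, diameter 57 mm, height 72 mm, about 0.18 kg, standing on the worktop in front of the drawer handle. The point is on its axis, half-way up (36 mm above its base); z points up along the axis.
- unit_drawer0_handle (a point): Mid-point of the drawer's handle, a straight horizontal steel bar 11 mm in diameter and 120 mm long, 52 mm above the worktop (38 mm below the unit's top). Its centre line stands 36 mm in front of the drawer front, leaving a gap of 31 mm behind the bar; two thin posts hold it 47 mm either side of the mid-point. It moves with the drawer. Axes as the drawer unit's: -x is the way the drawer is pulled, y runs along the bar, z up.
- unit_drawer0 (a joint): How far the drawer has been pulled out, in m: 0 is shut, 0.133 is the stop (fully out). It may start up to 0.012 ajar. It slides with about 1 N of friction and stays where it is left.
- unit: The fixed low wooden drawer unit, 200 mm deep (x) x 220 mm wide (y) x 90 mm high, with one drawer over its whole front. Origin: centre of its underside, on the worktop (z = 0). The drawer front is on the -x side and the drawer slides out along -x of the unit. A peeler lies inside the drawer.
- board: The fixed wooden chopping board lying on the worktop, 220 mm (x) x 330 mm (y) x 22 mm thick. Origin: centre of its underside; the top is 22 mm above it. x and y run along its sides. A garlic bulb lies near its -y end; the rest of it is free.
- garlic_center (a point): Garlic bulb on the board, 53 mm wide and 53 mm high, point at its centre. Leave it alone.
- mustard_center (a point): Jar with a green lid, diameter 62 mm, height 109 mm, left of the drawer's path; point at its centre. Leave it alone.
- mug_center (a point): Mug (cup about 80 mm in diameter, 92 mm high, 117 mm with its handle) standing on top of the drawer unit; point at the centre of the cup. Leave it alone.
- salt_center (a point): Salt shaker, diameter 44 mm, height 90 mm, right of the drawer unit; point at its centre. Leave it alone.
- mill_center (a point): Wooden pepper mill, diameter 58 mm, height 170 mm, right of the drawer unit; point at its centre. Leave it alone.
- timer_center (a point): Round kitchen timer, diameter 64 mm, height 49 mm, behind the board; point at its centre. Leave it alone.
There are look-alikes about, which are no part of the job. What is shaped like the part that bears tin_center but black is not meant.

How it is judged:
By the outcome, as a careful person would: the job done as asked, in the order asked, and still so for the second after the job is handed in, with the robot touching nothing.
It also fails if it takes over 58 s, if anything falls off the work surface, if the arm or the gripper's body presses on something with over 40 N, if the wrist force passes 120 N, or if a joint passes its speed limit or range.

## Working session

There is one attempt and no reset: what is moved stays moved. The work goes in short steps, each a Python script; the robot and the scene stay as the last script left them, time stands still between calls to the robot, and variables do not carry over. Pictures are saved under pics/ and viewed, on a budget of 10 in all, crops included, one or two more only if the job needs it, and the job is handed in when it is done.

```bash
ls; mkdir -p pics
python3 - <<'E'
from rig import robot
import cv2,numpy as np
for n in("scene","side"):
    im=robot.grab_frame(n); cv2.imwrite(f"pics/{n}0.png",im[:,:,::-1])
    c=robot.camera_info(n); print(n,{k:np.round(v,3).tolist() for k,v in c.items()})
s=robot.get_state(); print(s["time"],s["ee_pos"],s["tool_rot"],s["opening"])
E
```

```text
pics
scene {'fx': 403.49, 'fy': 403.49, 'cx': 284.038, 'cy': 210.238, 'rvec': [1.951, -0.857, 0.518], 'tvec': [-0.386, 0.352, 0.854]}
side {'fx': 510.803, 'fy': 510.803, 'cx': 287.269, 'cy': 207.844, 'rvec': [2.533, -0.693, 0.207], 'tvec': [-0.506, 0.388, 1.259]}
0.1 [0.23679514 0.57806161 0.22387616] [[-9.25372433e-01  3.79059016e-01 -3.50124022e-04]
 [ 3.79059168e-01  9.25371796e-01 -1.08934491e-03]
 [-8.89311150e-05 -1.14076747e-03 -9.99999345e-01]] 0.09421372525157669
```

View pics/scene0.png

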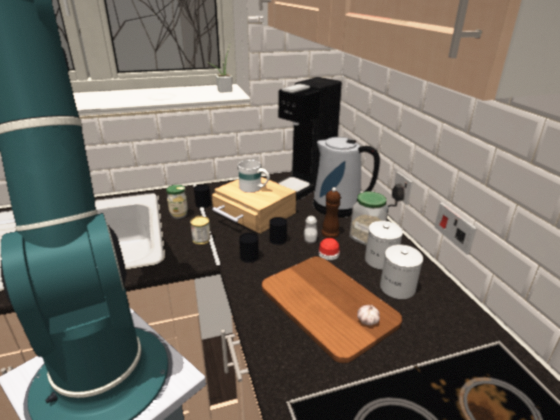

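View pics/side0.png

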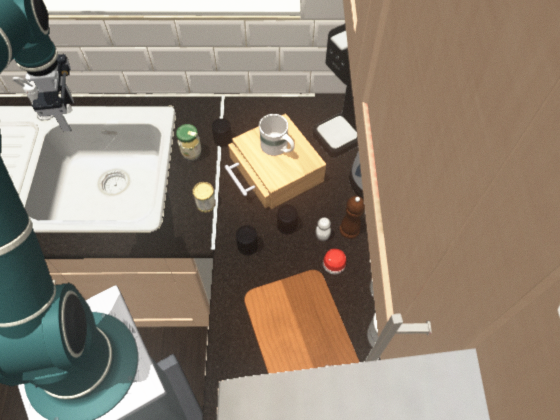

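Scene: tin with yellow lid at (201,228), black look-alikes near (249,247), (278,231) and (204,195), the unit at (255,200), board at (330,305), garlic at (369,315). Side: tin (204,190), unit (277,160), handle (240,180). I'll enlarge the details for corner picking.

```bash
cat > h.py <<'E'
import cv2,numpy as np
from rig import robot
def cam(n):
    c=robot.camera_info(n); R=cv2.Rodrigues(np.array(c["rvec"],float))[0]
    K=np.array([[c["fx"],0,c["cx"]],[0,c["fy"],c["cy"]],[0,0,1.]]); return K,R,np.array(c["tvec"],float).ravel()
def onplane(c,uv,z):
    K,R,t=c; o=-R.T@t; d=R.T@np.linalg.solve(K,[uv[0],uv[1],1.]); return o+d*(z-o[2])/d[2]
def proj(c,P):
    K,R,t=c; p=K@(R@np.array(P,float)+t); return p[:2]/p[2]
def tri(ca,ua,cb,ub):
    X=cv2.triangulatePoints(ca[0]@np.c_[ca[1],ca[2]],cb[0]@np.c_[cb[1],cb[2]],np.array(ua,float),np.array(ub,float)); return (X[:3]/X[3]).ravel()
E
python3 - <<'E'
import cv2,numpy as np
from h import *
a=cv2.imread("pics/scene0.png");b=cv2.imread("pics/side0.png")
# crops x4
A=cv2.resize(a[150:285,155:355],None,fx=4,fy=4,interpolation=cv2.INTER_CUBIC)
B=cv2.resize(b[105:255,170:370],None,fx=4,fy=4,interpolation=cv2.INTER_CUBIC)
cv2.imwrite("pics/A.png",A);cv2.imwrite("pics/B.png",B)
cs,cd=cam("scene"),cam("side")
for n,u,v,z in [("tin",201,223,.072),("mustard",177,188,.109),("garlic",369,315,.05),("unitL",215,193,.09),("board",263,290,.022)]: print(n,onplane(cs,(u,v),z).round(3))
for n,u,v,z in [("tin",204,190,.072),("mustard",187,132,.109),("h",240,178,.052),("blk",246,230,.072),("blk",287,211,.07),("salt",324,222,.09),("mill",357,200,.17),("timer",335,258,.05),("mug",273,125,.18)]: print(n,onplane(cd,(u,v),z).round(3))
E
```

```text
tin [0.462 0.247 0.072]
mustard [0.513 0.441 0.109]
garlic [ 0.497 -0.342  0.05 ]
unitL [0.601 0.347 0.09 ]
board [ 0.411 -0.074  0.022]
tin [0.472 0.263 0.072]
mustard [0.512 0.446 0.109]
h [0.584 0.261 0.052]
blk [0.514 0.092 0.072]
blk [0.64  0.088 0.07 ]
salt [ 0.702 -0.001  0.09 ]
mill [ 0.781 -0.024  0.17 ]
timer [ 0.682 -0.091  0.05 ]
mug [0.714 0.291 0.18 ]
```

View pics/A.png

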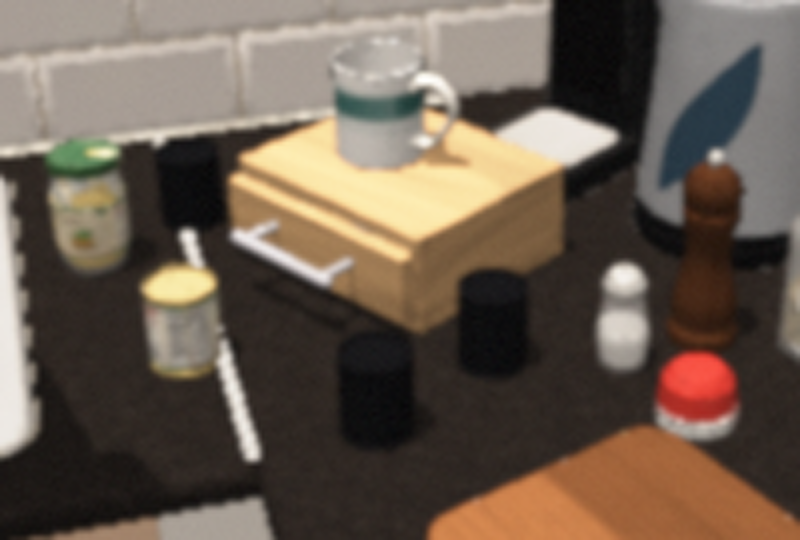

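View pics/B.png

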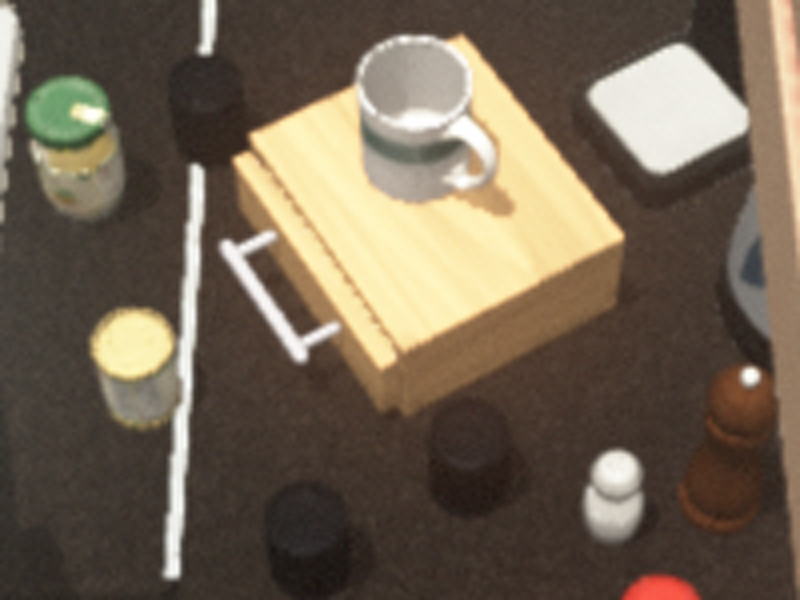

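A: tin lid (180,285), handle bar (236,237)–(327,280), unit top corners (242,158),(415,240),(563,170). B: lid (134,342), bar (227,245)–(301,353), corners (250,135),(400,350),(624,237),(463,37); the drawer is slightly ajar.

Run:
```python
from h import *
cs,cd=cam("scene"),cam("side")
fa=lambda u,v:((u+.5)/4-.5+155,(v+.5)/4-.5+150)
fb=lambda u,v:((u+.5)/4-.5+170,(v+.5)/4-.5+105)
P={}
for n,a,b,z in [("hL",(236,237),(227,245),.052),("hR",(327,280),(301,353),.052),("FL",(242,158),(250,135),.09),("FR",(415,240),(400,350),.09),("BR",(563,170),(624,237),.09),("BL",None,(463,37),.09),
  ("mustardlid",(83,157),(68,110),.109),("salt",(626,270),(616,462),.085),("blk1",(377,348),(308,510),.07),("blk2",(494,287),(468,428),.07),("blk3",(188,155),(206,85),.07),("mugrim",(377,55),(414,80),.182)]:
    pb=onplane(cd,fb(*b),z)[:2].round(4)
    if a: print(n,"tri",tri(cs,fa(*a),cd,fb(*b)).round(4),"scene",onplane(cs,fa(*a),z)[:2].round(4),"side",pb)
    else: print(n,pb)
# lid masks
for n,c,roi in (("scene",cs,(185,210,220,250)),("side",cd,(185,175,225,220))):
    im=cv2.imread(f"pics/{n}0.png"); h=cv2.cvtColor(im,cv2.COLOR_BGR2HSV)
    m=cv2.inRange(h,(18,70,120),(35,255,255)); k=np.zeros_like(m); x0,y0,x1,y1=roi; k[y0:y1,x0:x1]=m[y0:y1,x0:x1]
    ct=max(cv2.findContours(k,0,2)[0],key=cv2.contourArea); e=cv2.fitEllipse(ct); print(n,e,onplane(c,e[0],.072).round(4)); P[n]=e[0]
    hb=cv2.inRange(h,(5,90,60),(18,255,255)); 
    # board
    ct=max(cv2.findContours(hb,0,2)[0],key=cv2.contourArea)
    if n=="scene":
        q=cv2.approxPolyDP(cv2.convexHull(ct),8,True).reshape(-1,2); print("board px",q.tolist()); print([onplane(c,p,.022)[:2].round(3).tolist() for p in q])
        w=np.array([onplane(c,p,.022)[:2] for p in ct.reshape(-1,2)],np.float32); print(cv2.contourArea(ct),cv2.minAreaRect(w))
print(tri(cs,P["scene"],cd,P["side"]))
```

```text
hL tri [0.5701 0.3203 0.0498] scene [0.5676 0.3177] side [0.5697 0.3186]
hR tri [0.572  0.2078 0.0528] scene [0.5731 0.2082] side [0.572  0.2086]
FL tri [0.621  0.3723 0.0895] scene [0.6207 0.3701] side [0.6205 0.3726]
FR tri [0.6226 0.1544 0.0902] scene [0.6226 0.1553] side [0.6228 0.1542]
BR tri [0.8133 0.1612 0.0809] scene [0.7996 0.1498] side [0.8092 0.1561]
BL [0.8045 0.3744]
mustardlid tri [0.5123 0.4513 0.1021] scene [0.5049 0.4389] side [0.5108 0.4458]
salt tri [0.7046 0.0039 0.0888] scene [0.7099 0.0068] side [0.7057 0.006 ]
blk1 tri [0.5125 0.0857 0.0703] scene [0.513  0.0853] side [0.5123 0.0863]
blk2 tri [0.639  0.0862 0.068 ] scene [0.6372 0.0816] side [0.6377 0.0866]
blk3 tri [0.6213 0.4508 0.0648] scene [0.6151 0.4422] side [0.6198 0.4466]
mugrim tri [0.7129 0.2896 0.1837] scene [0.7155 0.2935] side [0.7138 0.2904]
scene ((199.1451873779297, 221.0897674560547), (10.6519193649292, 18.110300064086914), 79.82554626464844) [0.4648 0.2609 0.072 ]
board px [[261, 281], [317, 255], [402, 321], [339, 362]]
[[0.434, -0.044], [0.633, -0.081], [0.561, -0.399], [0.358, -0.357]]
8267.0 ((0.4976222813129425, -0.22225117683410645), (0.34434863924980164, 0.2351042628288269), 78.95635223388672)
side ((202.65628051757812, 190.54112243652344), (18.081459045410156, 20.689790725708008), 78.40955352783203) [0.4684 0.2637 0.072 ]
[0.46901427 0.26660733 0.06766364]
```

Run:
```python
from h import *
D=np.array([[-1,0,0],[0,1,0],[0,0,-1.]])
robot.move_ptp([.467,.263,.22],D)
c=cam("wrist"); im=robot.grab_frame("wrist")[:,:,::-1]; cv2.imwrite("pics/w1.png",im)
h=cv2.cvtColor(im,cv2.COLOR_BGR2HSV); m=cv2.inRange(h,(18,70,120),(35,255,255))
for ct in cv2.findContours(m,0,2)[0]:
    if cv2.contourArea(ct)>400:
        e=cv2.fitEllipse(ct); print(cv2.contourArea(ct),np.round(e[0],1),np.round(e[1],1),onplane(c,e[0],.072).round(4))
print("exp tin",proj(c,[.467,.263,.072]),"bar",proj(c,[.5695,.319,.052]),proj(c,[.572,.208,.052]))
s=robot.get_state(); print(s["time"],s["ee_pos"],s["qpos"],s["force"])
for sg in(1,-1):
    t=np.radians(8); z=np.array([np.sin(t),0,-np.cos(t)]); y=sg*np.array([np.cos(t),0,np.sin(t)]); R=np.c_[np.cross(y,z),y,z]
    for p in([.571,.25,.2],[.571,.25,.052],[.435,.25,.052],[.43,.25,.2]): q=robot.ik(p,R); print(sg,p,None if q is None else np.round(q,2))
```

```text
9895.0 [268.2 388.2] [ 52.1 282.6] [0.6882 0.2501 0.072 ]
431.0 [482.8 347.9] [25.2 57.1] [0.6328 0.4918 0.072 ]
522.0 [441.5 241.8] [20.3 43.9] [0.506  0.4284 0.072 ]
2543.5 [281.7 205.8] [56.6 57.6] [0.4683 0.2655 0.072 ]
exp tin [279.11368563 204.55125548] bar [328.75947804 288.25439012] [230.70508032 290.20016089]
1.6 [0.46655153 0.26412062 0.21991409] [-0.65715858  0.26340061  0.10030903  1.84358604 -0.03060704  1.03613143
  1.02747601] [ 0.36398551 -0.00543492 -0.71253526]
1 [0.571, 0.25, 0.2] [-0.8   0.39  0.39  1.76 -0.11  0.89 -0.38]
1 [0.571, 0.25, 0.052] [-0.78  0.59  0.37  1.85 -0.24  0.61 -0.29]
1 [0.435, 0.25, 0.052] [-0.92  0.42  0.34  2.15 -0.12  0.48 -0.52]
1 [0.43, 0.25, 0.2] [-0.92  0.15  0.31  2.05  0.05  0.83 -0.65]
-1 [0.571, 0.25, 0.2] [-0.41  0.37 -0.11  1.75  0.14  0.91  2.55]
-1 [0.571, 0.25, 0.052] [-0.41  0.57 -0.12  1.84  0.22  0.62  2.47]
-1 [0.435, 0.25, 0.052] [-0.54  0.41 -0.11  2.13  0.26  0.51  2.28]
-1 [0.43, 0.25, 0.2] [-0.54  0.16 -0.11  2.03  0.14  0.84  2.41]
```

View pics/w1.png

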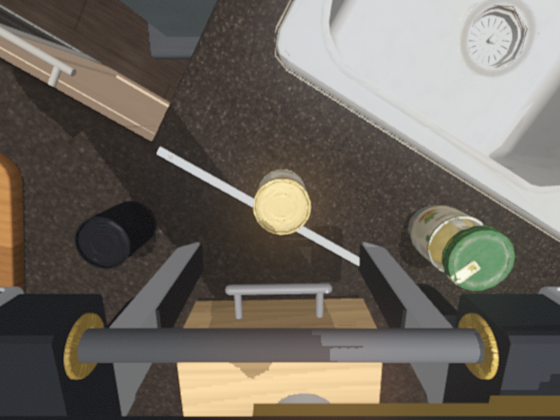

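The wrist view puts the tin lid at (282,206), i.e. (0.468,0.2655), and the bar at (229,290)–(329,288), matching the prediction to about 1 px. Now the grasp and placement.

Run:
```python
from h import *
D=np.array([[-1,0,0],[0,1,0],[0,0,-1.]])
st=lambda n:(lambda s:print(n,round(s["time"],2),s["ee_pos"].round(4),s["force"].round(2),round(s["opening"],4)))(robot.get_state())
robot.move_linear([.468,.265,.20],.15,D)
print(robot.move_linear([.468,.265,.043],.1,threshold=10)); st("down")
robot.gripper_to(.04); st("grip")
if robot.get_state()["opening"]>.05:
    robot.move_linear([.468,.265,.2],.12); st("lift")
    cv2.imwrite("pics/w2.png",robot.grab_frame("wrist")[:,:,::-1])
    robot.move_linear([.508,-.16,.2],.18); st("over board")
    c=cam("scene"); im=robot.grab_frame("scene")[:,:,::-1]; cv2.imwrite("pics/s2.png",im)
```

```text
False
down 3.6 [0.4683 0.2651 0.0435] [-0.05 -0.16 -0.86] 0.0941
grip 4.26 [0.468 0.265 0.043] [-0.07 -0.28  0.58] 0.0569
lift 5.72 [0.4677 0.2648 0.1993] [-0.28 -0.51 -1.61] 0.0568
over board 8.29 [ 0.508  -0.1595  0.2   ] [-0.5   0.03 -1.14] 0.0568
```

View pics/s2.png

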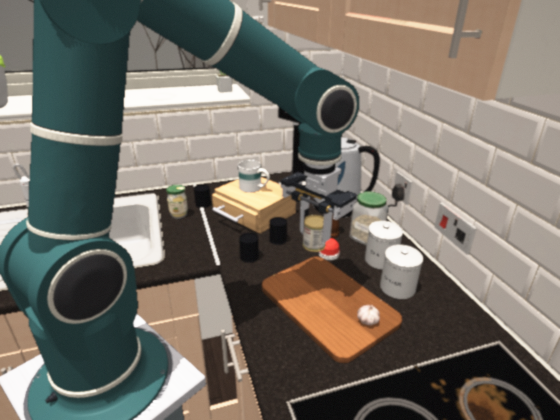

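The tin is held upright at (315,235) above the board, whose free part is clear; the garlic is at (369,315). Setting it down.

Run:
```python
from h import *
st=lambda n:(lambda s:print(n,round(s["time"],2),s["ee_pos"].round(4),s["force"].round(2),round(s["opening"],4)))(robot.get_state())
robot.move_linear([.508,-.16,.072],.12)
robot.pause(.3); st("pre")
print(robot.move_linear([.508,-.16,.060],.015,threshold=3)); st("touch")
robot.gripper_to(.094); st("open")
robot.pause(.2)
robot.move_linear([.508,-.16,.2],.12); st("up")
robot.move_linear([.45,-.0,.26],.2)
for n in("scene","wrist"):
    c=cam(n); im=robot.grab_frame(n)[:,:,::-1]; cv2.imwrite(f"pics/{n}3.png",im)
    print(n,"tin top expected",proj(c,[.508,-.16,.094]),"bar mid",proj(c,[.571,.264,.052]))
a=cv2.imread("pics/scene3.png");b=cv2.imread("pics/wrist3.png")
cv2.imwrite("pics/c3.png",np.hstack([cv2.resize(a[150:370,160:430],(400,326)),cv2.resize(b,(400,326))]))
```

```text
pre 9.86 [ 0.5081 -0.16    0.0723] [ 0.22 -0.5  -1.85] 0.0567
True
touch 10.4 [ 0.508  -0.1599  0.0645] [-0.08 -0.06  4.5 ] 0.057
open 11.14 [ 0.5076 -0.1599  0.0644] [-0.47 -0.4  -0.82] 0.094
up 12.62 [ 0.5077 -0.1599  0.1994] [-0.94 -0.36 -0.54] 0.0946
scene tin top expected [312.69280651 265.56455924] bar mid [224.69925258 213.94836818]
wrist tin top expected [133.98827193 252.49519715] bar mid [490.04693764 285.64396738]
```

View pics/c3.png

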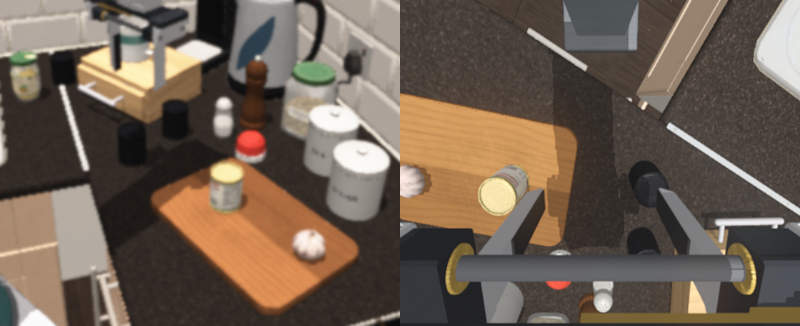

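Left: the tin stands upright on the board at (226,172), garlic untouched at (309,245), drawer still shut. Now the drawer.

Run:
```python
from h import *
st=lambda n:(lambda s:print(n,round(s["time"],2),s["ee_pos"].round(4),s["force"].round(2),round(s["opening"],4)))(robot.get_state())
t=np.radians(8); z=np.array([np.sin(t),0,-np.cos(t)]); y=np.array([np.cos(t),0,np.sin(t)]); R=np.c_[np.cross(y,z),y,z]
robot.move_ptp([.55,.25,.26],R)
robot.gripper_to(.030); st("hover")
robot.move_linear([.5695,.25,.15],.12,R)
hit=robot.move_linear([.5695,.25,.054],.06,threshold=6); st("down"); print(hit)
if not hit:
    robot.gripper_to(0.0); st("grip")
    if robot.get_state()["opening"]>.008:
        x=robot.get_state()["ee_pos"][0]
        print(robot.move_linear([x-.10,.25,.054],.06,threshold=15)); st("pull1")
        robot.pause(.2)
        print(robot.move_linear([x-.15,.25,.054],.025,threshold=12)); st("pull2")
```

```text
hover 16.68 [0.55 0.25 0.26] [ 0.    0.25 -1.08] 0.03
down 19.51 [0.5697 0.2501 0.0543] [ 0.15 -0.37 -0.04] 0.03
False
grip 19.97 [0.5695 0.25   0.0541] [-0.92  0.02  0.33] 0.0099
False
pull1 21.78 [0.4687 0.2483 0.0539] [ -1.5  -11.95  10.42] 0.01
True
pull2 23.22 [0.4381 0.2475 0.054 ] [ 2.   -2.07  3.38] 0.0103
```

Travel is 131 mm with a threshold stop, but the y force suggests a yaw of about 1°, so I'll pull again along the corrected direction to confirm the stop.

Run:
```python
from h import *
st=lambda n:(lambda s:print(n,round(s["time"],2),s["ee_pos"].round(4),s["force"].round(2),round(s["opening"],4)))(robot.get_state())
p=robot.get_state()["ee_pos"]
print(robot.move_linear([p[0]-.012,p[1]-.0002,p[2]],.01,threshold=20)); st("pull3")
robot.move_linear(p+[-.0005,0,0],.02); robot.pause(.3); st("relax")
robot.gripper_to(.028); st("open")
robot.move_linear([robot.get_state()["ee_pos"][0],p[1],.2],.1); st("up")
robot.move_linear([.36,.2,.28],.2)
for n in("scene","side","wrist"):
    c=cam(n); im=robot.grab_frame(n)[:,:,::-1]; cv2.imwrite(f"pics/{n}4.png",im)
a=cv2.imread("pics/scene4.png");b=cv2.imread("pics/side4.png");
cv2.imwrite("pics/c4.png",np.hstack([cv2.resize(a[150:370,160:430],(400,326)),cv2.resize(b[90:310,160:430],(400,326))]))
```

```text
True
pull3 23.69 [0.4381 0.2475 0.0541] [ 2.28 -0.03 -0.56] 0.0103
relax 24.24 [0.4381 0.2475 0.0541] [ 7.17 -0.09 -2.67] 0.0098
open 24.74 [0.4375 0.2475 0.054 ] [-0.76  0.23  0.03] 0.0285
up 26.35 [0.4373 0.2473 0.1995] [-0.6   0.06  0.01] 0.0277
```

View pics/c4.png

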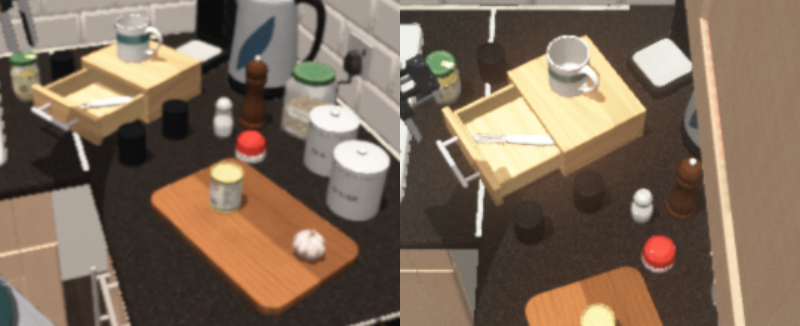

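The drawer is out with the peeler inside, the tin is upright on the board at (226,185), and everything else is in place. One numeric check that objects stayed put and where the handle is, then sign off.

Run:
```python
from h import *
cd=cam("side")
g=lambda u,v:(160+(u-400)*270/400,90+v*220/326)
print([onplane(cd,g(*p),.052)[:2].round(3) for p in((441,144),(473,184))])
a=cv2.imread("pics/scene0.png");b=cv2.imread("pics/scene4.png");d=cv2.absdiff(a,b).max(2)
for n,(x0,y0,x1,y1) in dict(mug=(236,158,272,192),mustard=(165,183,188,218),salt=(303,214,318,244),mill=(322,188,343,238),timer=(318,237,341,258),garlic=(356,303,382,328)).items(): 
    A=a[y0:y1,x0:x1].astype(np.float32).mean(2);B=b[y0:y1,x0:x1].astype(np.float32).mean(2); print(n,d[y0:y1,x0:x1].mean().round(1),np.round(cv2.phaseCorrelate(A,B)[0],2))
print(robot.get_state()["time"]); robot.sign_off()
```

```text
[array([0.44 , 0.308]), array([0.453, 0.197])]
mug 7.0 [0.03 0.02]
mustard 14.4 [0.2  0.11]
salt 6.0 [ 0.42 -0.14]
mill 3.7 [ 0.03 -0.05]
timer 5.5 [-0.07 -0.02]
garlic 6.8 [0.57 0.35]
27.2583
the job is handed in; nothing more can be done
```

The job is done and handed in at 27.3 s of the 58 s allowed. The tin is on the board and the drawer is pulled out to its stop.

- **Tin:** I lifted it and set it down upright on the free part of the board, at about (0.508, -0.160). I lowered it until the wrist felt contact (4.5 N). The pictures show it standing, with the drawer still shut at that point.
- **Drawer:** I gripped the handle bar, pulled it about 131 mm to a firm stop, and pulled again, which did not move it further. I then let go and backed clear. It started slightly ajar, so 131 mm fits the 133 mm stop.
- **Other things:** in the scene camera, before and after, the mug, mustard, salt, mill, timer and garlic moved 0.7 px or less. I did not check the black look-alikes by number, but they look in place in the last picture.

**Checks that disagreed:**
- **Handle position:** a rough side-camera reading put the pulled-out handle at x 0.440 to 0.453. The gripper had stopped with it at 0.438. The two ends differing by 13 mm is more slant than the unit's roughly 1° turn would give, so I trusted the firm stop.
- **Sideways force:** it reached 12 N halfway through the pull, and was about zero once the drawer was at the stop and after release.

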